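# Rock-test a microscope stage plate and load the flat one

## Robot

A 6-joint arm with a two-finger parallel gripper is mounted at the origin on the work surface. World frame = base frame: x ahead of the robot, y to its left, z up, the work surface at z = 0. Lengths are in mm, angles in degrees, forces in N, time in s.
With the tool pointing down it reaches from about 300 to 850 mm from the base axis. Payload 4.2 kg.
Tool frame: the origin (TCP) lies on the mounting face of the last link; the fingertips stand 191 mm ahead of it and the grasp point (between the pads) lies 172 mm ahead of it; z points along the fingers, y is the direction in which the jaws open and shut (so a half turn about z gives the same grasp; the last joint's range is limited). The gripper opens to 91 mm and grips with 3 to 60 N. Pads are 32 mm wide; open, the fingers measure 118 mm over their backs; the gripper's body (76 mm by 178 mm) begins 60 mm behind the grasp point.
Start: joints at [69.328, 18.312, 89.639, -0, 72.044, -1.146], TCP at [192.185, 541.93, 404.776] pointing down, gripper open.
Joint ranges: [-177.97, 177.97], [-48.28, 115.42], [12.27, 149.76], [-77.06, 257.06], [2.81, 150.46], [-146.56, 146.56]. Speed limits (degrees/s): [147.25, 147.25, 180, 180, 180, 180].

## Interface

Orientations are given as [roll, pitch, yaw] about the fixed x, y, z axes, in that order (R = Rz(yaw) Ry(pitch) Rx(roll)).
In Python, from workcell import env gives the robot as it stands.
- The arm moves only by the shell command python3 -m handwheel 'ROWS' [FORCE]. ROWS is JSON, a list of rows, each an object with "gripper": the opening in per cent of the stroke, from 0 (shut) to 100 (fully open); "travel": the shift along the tool's x, y, z in m, a list of three; "twist": the turn about the tool's z in rad. In form: [{"gripper": gripper, "travel": [x, y, z], "twist": twist}, ...]. A call has 1 to 5 rows; each row shifts and turns the commanded pose from where the row before left it, along the tool's axes as they then stand; what a row does not reach is not made up. A row lasts 1/12 s, in which the tool goes at most 41.7 mm and 7.16 degrees, less where a joint would pass 70% of its speed; a pose out of reach is approached as far as the arm can. A call with a gripper value outside its range is refused whole. The fingers move at their own pace and stop on an object; FORCE is the grip in N (left out, the last holds). Time passes only in rows, so rows that do not move let the fingers close. It gives the time, the measured TCP pose, the force and the opening at its end, in the units of the state.
- env.state(): the state, without advancing time (a new reading comes with each control period).
- env.grab_frame(name): name is "scene" or "side" or "wrist"; returns a dict with "frame" (384x512x3 uint8, red, green, blue), "intrinsics" (3x3 intrinsics, pixels), "k1" (the pictures are not rectified: a ray, as slopes to the right and down, at radius r is drawn at 1 + k1 r^2 times it, then the intrinsics apply), "extrinsics" (4x4, takes a point from camera to world coordinates). Camera axes: x right, y down, z forward; pixel columns grow to the right and rows downward; lengths in mm; the calibration is good to about 2 mm. A picture is of the moment at which its call begins. There is no depth.
- env.job_done(): hands the job in, once; it reports no verdict.
Trained networks look in the newest picture that a camera, given by its name, has taken for a name from the list of things; names that differ only in an ending like _2 or _b are one class to them, and where a whole thing is asked for, a point or a joint stands for the part that bears it (a point fixed in the world has none). Each returns a list of dicts, best first, with "confidence" (0 to 1); they miss things now and then, are a little off and sometimes report something else, mostly with a low value. They report only what shows in the picture. A call takes as long as a camera call. They do not tell look-alikes from the thing itself.
- env.trace(camera, thing): "pixels" (384x512 bool, what is visible of it) and "uv" ([column, row] in pixels, amid what is visible of it).
- env.pinpoint(camera, thing): "uv" ([column, row] in pixels: a listed point, or the origin of a listed thing).
The state is a dict: "time_s": time; "qpos": joint angles; "qvel": joint speeds; "effort": joint torques, N m; "ee_pos": TCP position; "ee_rot": TCP orientation; "force": force on the tool from outside, world axes, zero at the start; "torque": the same for the moment, N m; "gripper_width": finger opening in mm.
Only numpy, scipy, OpenCV 4.12 (cv2) and the standard library are available. Lean on these libraries where they do the work, as an engineer would, in place of code of your own. Each camera call takes 0.05 s, during which the arm holds its last target. There are 200 camera calls.

## Task

One of the two look-alike aluminium stage plates on the bench has a face crowned in the middle, the other is flat, and you must find out which. Take the steel straightedge from its rack, lay it lengthwise along the middle of either plate's face and let go, press down firmly on its end with the hole and then on its plain end to see whether it rocks, and put it back on its rack. Then lay the flat plate on the white stage carrier, down between its stops, and leave the crowned plate where it lies and the other lab things alone.

Things in the scene. Friction and masses are not known exactly. Their poses are not given: they have to be found in the camera images.
- straightedge: steel straightedge, a plain bar 160 x 20 x 14 mm (length along its x, width y, height z), 0.35 kg. Origin: centre of its underside. An 8 mm through hole marks its +x end; the -x end is plain. Starts lying on the rack, along the rack's x. On the flat plate it lies still when either end is pressed; on the crowned one it rests tilted about 2.5 degrees and tips over to the other slope
- hole_end (a point): centre of the hole in the straightedge, on its top face, 70 mm from its middle. To test, press down firmly (about 6 N) 50 to 75 mm from the middle, at this end and then at the other; on a crowned plate a light press tips the straightedge by about 5 degrees in all (about 7 mm at its ends) between the two presses; let go, it may fall back to its heavier side
- rack: fixed grey rack: base 140 x 50 x 6 mm (length along x), two blocks at x = -55 and +55 mm, each 16 mm thick along x, with notches 32 mm wide along y, floors 30 mm and lips 38 mm above the bench. Origin: centre of its underside, on the bench. The straightedge lies in both notches, its middle free between the blocks, either way round
- plate_a: one of the two aluminium stage plates, 180 x 60 mm (length along x, width along y), 0.4 kg, lying on the bench. Origin: centre of its underside. One plate is flat, 14 mm thick all over; on the other the upper face rises in two straight slopes from 12 mm at both ends to 16 mm along a ridge across the middle. Neither name nor place tells which is which
- plate_b: the other aluminium stage plate, 180 x 60 mm (length along x, width along y), 0.4 kg, lying on the bench. Origin: centre of its underside. See plate_a: one of the two is flat, the other crowned
- carrier: fixed white stage carrier, a block 200 x 80 mm (length along x), bed 20 mm above the bench. Origin: centre of its underside, on the bench. Stops 7 mm high on the bed: across each short end (190 mm apart inside) and 20 mm long ones at the four corners along the long sides (70 mm apart inside); the middle of the long sides is open for fingers. The plate lies on it lengthwise, either way round
- tube_rack: bystander: white rack with capped tubes, 70 x 150 x 104 mm, origin at the centre of its underside
- flask: bystander: clear culture flask lying flat, 70 x 150 x 37 mm with its orange cap towards +y, origin at the centre of its body's underside
- jar: bystander: jar with a blue cap, 70 mm across, 80 mm high, origin at the centre of its underside
There are look-alikes about, which are no part of the job. What is shaped like the rack but turquoise or yellow is not meant. What is shaped like the carrier but black or red is not meant.

How it is judged (in metres and radians):
On the way, in this order (a step that is already met when the one before it is completed fails the run):
1. the straightedge lies lengthwise along the middle of one plate's face, let go (((x of straightedge in the frame of plate_a between -0.03 and 0.03 m and y of straightedge in the frame of plate_a between -0.022 and 0.022 m and z of straightedge in the frame of plate_a between 0.007 and 0.022 m and angle between the x axis of straightedge and the x axis of plate_a, either way round below 0.2 rad and contact force between straightedge and plate_a above 0.3 N) or (x of straightedge in the frame of plate_b between -0.03 and 0.03 m and y of straightedge in the frame of plate_b between -0.022 and 0.022 m and z of straightedge in the frame of plate_b between 0.007 and 0.022 m and angle between the x axis of straightedge and the x axis of plate_b, either way round below 0.2 rad and contact force between straightedge and plate_b above 0.3 N)) and contact force between straightedge and the fingers below 0.1 N), for 0.2 s.
2. its hole end is pressed down onto the plate (((x of straightedge in the frame of plate_a between -0.03 and 0.03 m and y of straightedge in the frame of plate_a between -0.022 and 0.022 m and z of straightedge in the frame of plate_a between 0.007 and 0.022 m and angle between the x axis of straightedge and the x axis of plate_a, either way round below 0.2 rad and contact force between straightedge and plate_a above 0.3 N and contact force between straightedge and plate_a above 5.5 N and contact force between the fingers and straightedge above 1 N and x of the grasp point in the frame of straightedge above 0.04 m) or (x of straightedge in the frame of plate_b between -0.03 and 0.03 m and y of straightedge in the frame of plate_b between -0.022 and 0.022 m and z of straightedge in the frame of plate_b between 0.007 and 0.022 m and angle between the x axis of straightedge and the x axis of plate_b, either way round below 0.2 rad and contact force between straightedge and plate_b above 0.3 N and contact force between straightedge and plate_b above 5.5 N and contact force between the fingers and straightedge above 1 N and x of the grasp point in the frame of straightedge above 0.04 m))), for 0.1 s.
3. its plain end is pressed down onto the plate (((x of straightedge in the frame of plate_a between -0.03 and 0.03 m and y of straightedge in the frame of plate_a between -0.022 and 0.022 m and z of straightedge in the frame of plate_a between 0.007 and 0.022 m and angle between the x axis of straightedge and the x axis of plate_a, either way round below 0.2 rad and contact force between straightedge and plate_a above 0.3 N and contact force between straightedge and plate_a above 5.5 N and contact force between the fingers and straightedge above 1 N and x of the grasp point in the frame of straightedge below -0.04 m) or (x of straightedge in the frame of plate_b between -0.03 and 0.03 m and y of straightedge in the frame of plate_b between -0.022 and 0.022 m and z of straightedge in the frame of plate_b between 0.007 and 0.022 m and angle between the x axis of straightedge and the x axis of plate_b, either way round below 0.2 rad and contact force between straightedge and plate_b above 0.3 N and contact force between straightedge and plate_b above 5.5 N and contact force between the fingers and straightedge above 1 N and x of the grasp point in the frame of straightedge below -0.04 m))), for 0.1 s.
4. the straightedge lies back on its rack, let go (horizontal distance between straightedge and rack below 0.02 m and z of straightedge in the frame of rack between 0.025 and 0.035 m and angle between the x axis of straightedge and the x axis of rack, either way round below 0.15 rad and contact force between straightedge and the fingers below 0.1 N and linear speed of straightedge below 0.02 m/s), for 0.2 s.
At the end, for the whole second after the job is handed in: The straightedge lies in both notches of its rack (within 20 mm of the rack's centre, 8 degrees); the flat plate lies flat on the carrier's bed between the stops (within 12 mm of its centre, 7 degrees), at rest and let go; the crowned plate is still on the bench within 50 mm of where it was (all of step 4 and horizontal distance between plate_a and carrier below 0.012 m and angle between the x axis of plate_a and the x axis of carrier, either way round below 0.12 rad and z of plate_a in the frame of carrier between 0.016 and 0.024 m and angle between plate_a's own z axis and vertical below 0.05 rad and linear speed of plate_a below 0.02 m/s and distance of plate_b from where it was at the start of the episode below 0.05 m and height (world z) of plate_b below 0.005 m); the robot touches nothing.
It fails at once if the tube rack is pushed 40 mm or tipped (distance of tube_rack from where it was at the start of the episode above 0.04 m or angle between tube_rack's own z axis and vertical above 0.5 rad).
It fails at once if the flask is pushed 40 mm or tipped (distance of flask from where it was at the start of the episode above 0.04 m or angle between flask's own z axis and vertical above 0.5 rad).
It fails at once if the jar is pushed 40 mm or tipped (distance of jar from where it was at the start of the episode above 0.04 m or angle between jar's own z axis and vertical above 0.5 rad).
It fails at once if the crowned plate is put on the carrier (horizontal distance between plate_b and carrier below 0.06 m and contact force between plate_b and carrier above 0.5 N).
It also fails if it takes over 72 s, if anything falls off the work surface, if the arm or the gripper's body presses on something with over 40 N, if the wrist force passes 120 N, or if a joint passes its speed limit or range.

## Working session

There is one attempt and no reset: what is moved stays moved. The work goes in short steps, Python scripts to look and compute and a shell command to move; the robot and the scene stay as the last step left them, time stands still between calls to the robot, and variables do not carry over. Pictures are saved under pics/ and viewed, about 8 in all and at most 12, crops included, and the job is handed in when it is done.

```bash
mkdir -p pics; ls
cat > h.py <<'E'
import numpy as np, cv2
from workcell import env
from scipy.spatial.transform import Rotation as R
def shot(n,name):
    f=env.grab_frame(n); cv2.imwrite(f'pics/{name}.png',cv2.cvtColor(f['frame'],cv2.COLOR_RGB2BGR)); return f
def ray(f,uv):
    K=np.array(f['intrinsics']);E=np.array(f['extrinsics'])
    d=np.array([(uv[0]-K[0,2])/K[0,0],(uv[1]-K[1,2])/K[1,1]]);s=d.copy()
    for _ in range(20): s=d/(1+f['k1']*(s@s))
    return E[:3,3],E[:3,:3]@np.array([s[0],s[1],1])
def at(f,uv,z):
    o,d=ray(f,uv); return (o+d*(z-o[2])/d[2])
def px(f,p):
    K=np.array(f['intrinsics']);E=np.array(f['extrinsics'])
    c=E[:3,:3].T@(np.array(p)-E[:3,3]);s=c[:2]/c[2];s=s*(1+f['k1']*(s@s))
    return np.array([K[0,0]*s[0]+K[0,2],K[1,1]*s[1]+K[1,2]])
def mask_rect(f,m,z):
    cs=max(cv2.findContours(m.astype(np.uint8),0,2)[0],key=cv2.contourArea)[:,0,:]
    P=np.array([at(f,c,z)[:2] for c in cs],np.float32)
    (c,wh,a)=cv2.minAreaRect(P)
    if wh[0]<wh[1]: wh=wh[::-1];a+=90
    return np.round(c,1),np.round(wh,1),round((a+90)%180-90,1)
E
python3 - <<'E'
from h import *
print(env.state())
Z=dict(straightedge=44,rack=30,plate_a=14,carrier=20,tube_rack=100,flask=37,jar=80)
for n in('scene','side'):
    f=shot(n,n+'0'); print(n,np.round(f['extrinsics'],2).tolist())
    for t,z in Z.items():
        for d in env.trace(n,t)[:4]:
            print(t,round(d['confidence'],2),np.round(d['uv']),*mask_rect(f,d['pixels'],z))
    for d in env.pinpoint(n,'hole_end')[:3]: print('hole',d['confidence'],d['uv'],at(f,d['uv'],44))
a=cv2.imread('pics/scene0.png');b=cv2.imread('pics/side0.png')
cv2.imwrite('pics/both.png',np.hstack([a,b])[:, :].copy() if 0 else np.vstack([a[:300],b[:300]]))
E
```

```text
pics
{'time_s': 0.0, 'qpos': array([ 6.93285908e+01,  1.83507021e+01,  8.97030346e+01,  4.92338614e-04,
        7.20443875e+01, -1.14486291e+00]), 'qvel': array([-0.07962804,  0.04982245, -0.04254338,  0.06403984, -0.08369725,
        0.02647178]), 'effort': array([-2.11847124e-03, -4.12452614e+01, -2.31972653e+01,  7.26669305e-02,
        4.56707901e-02, -1.45392596e-04]), 'ee_pos': array([192.12341661, 541.78870709, 403.95225851]), 'ee_rot': array([-1.79901905e+02, -2.42855547e-03,  1.60473299e+02]), 'force': array([0.75839446, 0.59735881, 0.28152296]), 'torque': array([ 0.02568229,  0.02004505, -0.03002778]), 'gripper_width': 91.42383040461651}
scene [[-0.83, 0.37, -0.41, 958.6], [0.55, 0.58, -0.6, 656.92], [0.02, -0.72, -0.69, 787.72], [0.0, 0.0, 0.0, 1.0]]
straightedge 0.78 [338. 273.] [505.8 332.7] [165.6  31. ] -11.2
rack 0.89 [334. 284.] [522.4 349. ] [147.9  45.6] -21.1
rack 0.76 [372. 229.] [326.9 267.3] [156.9  66.7] 3.5
rack 0.57 [369. 342.] [548.8 492.4] [152.5  56.6] 5.2
plate_a 0.85 [234. 187.] [529.5 -72. ] [190.2  70.7] 14.1
plate_a 0.78 [260. 221.] [542.9  86.3] [18
[... 977 characters left out ...]
. 218.] [527.7 -77. ] [181.3  68.2] 13.6
plate_a 0.76 [260. 185.] [540.8  81.7] [180.4  78.3] 5.7
carrier 0.88 [255. 271.] [ 494.8 -283.4] [200.  95.] 2.5
carrier 0.82 [170. 270.] [ 239.9 -273.6] [204.1  99.2] 16.7
carrier 0.56 [278. 328.] [ 552.1 -482.3] [203.   88.1] 11.4
carrier 0.2 [331. 204.] [789.6  -9.2] [187.   73.3] 78.1
tube_rack 0.89 [314. 158.] [730.7 128.4] [245.8  75.9] 80.1
flask 0.62 [329. 204.] [784.2 -27.1] [178.6  70.4] 78.1
jar 0.9 [322. 244.] [ 717.  -253.8] [109.6  61.8] 65.7
hole 0.56 [328.3, 209.9] [763.32484921 -78.58056708  44.        ]
hole 0.53 [264.6, 137.2] [568.625313   324.70467562  44.        ]
hole 0.24 [309.0, 166.7] [728.59959046 139.91604985  44.        ]
```

View pics/scene0.png

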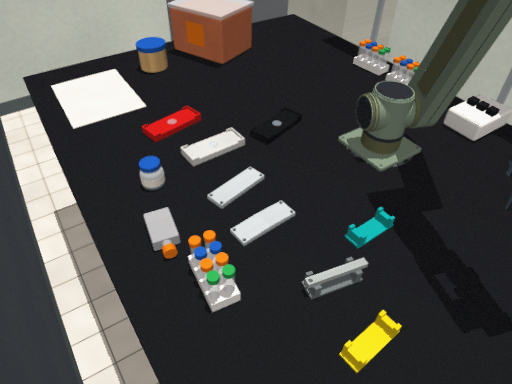

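View pics/side0.png

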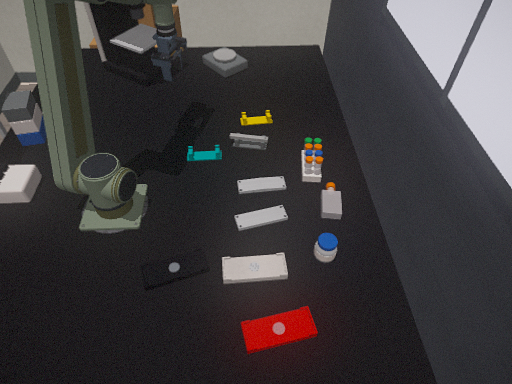

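The scene shows: grey rack holding the straightedge at (335,283), against the turquoise (371,229) and yellow (371,342) look-alikes. The white carrier is at (213,146), against black (277,124) and red (172,122). The two plates are at (236,187) and (263,221). I choose the grey rack and the white carrier. Next I move over the rack and check it with a wrist crop.

```bash
cat >> h.py <<'E'
def go(x,y,z,yaw):
    "grasp-point goal -> twist, then travel in tool axes (mm)"
    s=env.state(); T=np.array(s['ee_pos']); Rm=R.from_euler('xyz',s['ee_rot'],degrees=True)
    y0=s['ee_rot'][2]; dy=(yaw-y0+90)%180-90
    g=np.array([x,y,z+172.])-T; c,si=np.cos(np.radians(y0+dy)),np.sin(np.radians(y0+dy))
    print('t',s['time_s'],'grasp',np.round(T-[0,0,172],1),'yaw',round(y0,1),'F',np.round(s['force'],1),'w',round(s['gripper_width'],1))
    print('twist',round(-np.radians(dy),3),'travel',np.round([g[0]*c+g[1]*si, g[0]*si-g[1]*c, -g[2]],1))
E
python3 -c "
from h import *
go(503,331,150,-11.4)
s=env.state();f=env.grab_frame('wrist');E=f['extrinsics'];Rt=R.from_euler('xyz',s['ee_rot'],degrees=True).as_matrix()
print(np.round(Rt.T@(E[:3,3]-s['ee_pos']),1),np.round(Rt.T@E[:3,:3],2).tolist(),f['intrinsics'])"
```

```text
t 0.9 grasp [192.2 541.9 232.8] yaw 160.5 F [ 0.5 -1.3  0.3] w 91.6
twist -0.142 travel [-346.4 -145.3   82.8]
[77.  -0.5 19.8] [[0.0, -0.96, -0.27], [1.0, 0.0, -0.0], [0.0, -0.27, 0.96]] [[265.28568856   0.         252.96145217]
 [  0.         265.28568856 191.1847747 ]
 [  0.           0.           1.        ]]
```

```bash
python3 -m handwheel '[{"gripper":100,"travel":[0,0,0],"twist":-0.071},{"gripper":100,"travel":[0,0,0],"twist":-0.071},{"gripper":100,"travel":[-0.035,-0.0145,0.0055],"twist":0},{"gripper":100,"travel":[-0.035,-0.0145,0.0055],"twist":0},{"gripper":100,"travel":[-0.035,-0.0145,0.0055],"twist":0}]' 25
python3 -m handwheel '[{"gripper":100,"travel":[-0.035,-0.0145,0.0055],"twist":0},{"gripper":100,"travel":[-0.035,-0.0145,0.0055],"twist":0},{"gripper":100,"travel":[-0.035,-0.0145,0.0055],"twist":0},{"gripper":100,"travel":[-0.035,-0.0145,0.0055],"twist":0},{"gripper":100,"travel":[-0.035,-0.0145,0.0055],"twist":0}]'
python3 -m handwheel '[{"gripper":100,"travel":[-0.035,-0.0145,0.0055],"twist":0},{"gripper":100,"travel":[-0.031,-0.0145,0.0055],"twist":0},{"gripper":100,"travel":[0,0,0],"twist":0},{"gripper":100,"travel":[0,0,0],"twist":0}]'
python3 - <<'E'
from h import *
f=shot('wrist','w1')
for t,z in (('straightedge',44),('rack',30)):
    for d in env.trace('wrist',t)[:3]: print(t,round(d['confidence'],2),np.round(d['uv']),*mask_rect(f,d['pixels'],z))
for d in env.pinpoint('wrist','hole_end')[:3]: print('hole',d['confidence'],d['uv'],at(f,d['uv'],44))
for d in env.pinpoint('wrist','rack')[:2]: print('rack',d['confidence'],d['uv'],at(f,d['uv'],0))
go(503,331,36,-11.4)
E
```

```text
time_s: 1.37
ee_pos: [287.0, 478.0, 388.1]
ee_rot: [180.0, 0.0, 168.7]
force: [-0.1, 1.2, -0.0]
gripper_width: 91.2
time_s: 1.78
ee_pos: [445.1, 371.6, 360.7]
ee_rot: [180.0, 0.0, 168.6]
force: [0.9, 0.1, 0.4]
gripper_width: 91.4
time_s: 2.12
ee_pos: [503.9, 330.3, 349.1]
ee_rot: [-180.0, -0.1, 168.4]
force: [-0.6, 0.3, 0.1]
gripper_width: 91.3
straightedge 0.86 [251. 175.] [499.6 329.7] [158.  20.] -11.3
rack 0.91 [382. 178.] [535.6 486.7] [137.8  63.9] 4.8
rack 0.68 [162.  44.] [337.8 265.9] [98.4 57. ] -3.3
hole 0.84 [253.3, 241.4] [566.14402088 317.36630797  44.        ]
rack 0.75 [159.3, 32.7] [314.0694182  260.10465012   0.        ]
rack 0.56 [378.2, 185.5] [542.6407422  487.38110997   0.        ]
t 2.3667 grasp [501.7 332.4 178.2] yaw 168.7 F [-0.4 -0.3  0.2] w 91.5
twist 0.002 travel [ -1.5  -1.1 142.2]
```

View pics/w1.png

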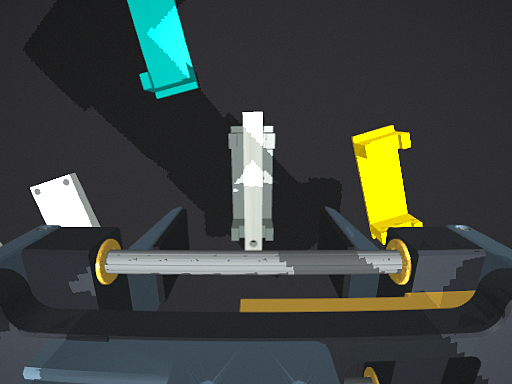

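The wrist view shows the straightedge at (253,180) lying in the grey rack, its hole at (253,242). The turquoise rack (165,45) and yellow rack (380,180) are clear of it. The choice is confirmed, so I descend and grasp.

```bash
python3 -m handwheel '[{"gripper":100,"travel":[0.002,-0.002,0.035],"twist":0},{"gripper":100,"travel":[0,0,0.035],"twist":0},{"gripper":100,"travel":[0,0,0.03],"twist":0},{"gripper":100,"travel":[0,0,0.025],"twist":0},{"gripper":100,"travel":[0,0,0.017],"twist":0}]'
python3 -m handwheel '[{"gripper":100,"travel":[0,0,0],"twist":0},{"gripper":0,"travel":[0,0,0],"twist":0},{"gripper":0,"travel":[0,0,0],"twist":0},{"gripper":0,"travel":[0,0,0],"twist":0},{"gripper":0,"travel":[0,0,0],"twist":0}]' 25
python3 -m handwheel '[{"gripper":0,"travel":[0,0,0],"twist":0},{"gripper":0,"travel":[0,0,0],"twist":0},{"gripper":0,"travel":[0,0,0],"twist":0},{"gripper":0,"travel":[0,0,0],"twist":0},{"gripper":0,"travel":[0,0,0],"twist":0}]' 25
python3 -c "
from h import *
go(541,83,120,5)"
```

```text
time_s: 2.78
ee_pos: [498.8, 330.4, 205.5]
ee_rot: [-179.9, -0.1, 168.7]
force: [-0.3, -0.2, 0.3]
gripper_width: 91.3
time_s: 3.2
ee_pos: [500.7, 330.3, 209.4]
ee_rot: [179.9, 0.1, 168.6]
force: [0.4, -0.3, 0.2]
gripper_width: 67.6
time_s: 3.62
ee_pos: [500.4, 329.8, 207.8]
ee_rot: [180.0, 0.0, 168.6]
force: [-0.2, -0.5, 0.2]
gripper_width: 34.2
t 3.6167 grasp [500.4 329.8  35.8] yaw 168.6 F [-0.2 -0.5  0.2] w 34.2
twist -0.286 travel [ -18.9 -249.4  -84.2]
```

The fingertips reach 19 mm below the grasp point, so I must grip higher to keep them clear of the plate face. I raise about 15 mm before closing.

```bash
python3 -m handwheel '[{"gripper":30,"travel":[0,0,-0.015],"twist":0},{"gripper":20,"travel":[0,0,0],"twist":0},{"gripper":0,"travel":[0,0,0],"twist":0},{"gripper":0,"travel":[0,0,0],"twist":0},{"gripper":0,"travel":[0,0,0],"twist":0}]' 30
python3 -m handwheel '[{"gripper":0,"travel":[0,0,0],"twist":0},{"gripper":0,"travel":[0,0,0],"twist":0}]' 30
python3 -c "
from h import *
go(541,84,110,5)"
```

```text
time_s: 4.03
ee_pos: [500.9, 330.2, 223.9]
ee_rot: [179.9, 0.1, 168.6]
force: [1.2, -0.3, 8.7]
gripper_width: 19.7
time_s: 4.2
ee_pos: [500.9, 330.1, 223.8]
ee_rot: [179.9, 0.1, 168.6]
force: [0.2, -0.3, 7.1]
gripper_width: 19.8
t 4.2 grasp [500.9 330.1  51.8] yaw 168.6 F [ 0.2 -0.3  7.1] w 19.8
twist -0.286 travel [ -18.5 -248.7  -58.2]
```

```bash
python3 -m handwheel '[{"gripper":0,"travel":[0,0,-0.03],"twist":0},{"gripper":0,"travel":[0,0,-0.028],"twist":0},{"gripper":0,"travel":[0,0,0],"twist":-0.095},{"gripper":0,"travel":[0,0,0],"twist":-0.095},{"gripper":0,"travel":[0,0,0],"twist":-0.096}]' 30
python3 -m handwheel '[{"gripper":0,"travel":[-0.002,-0.031,0],"twist":0},{"gripper":0,"travel":[-0.002,-0.031,0],"twist":0},{"gripper":0,"travel":[-0.002,-0.031,0],"twist":0},{"gripper":0,"travel":[-0.002,-0.031,0],"twist":0},{"gripper":0,"travel":[-0.002,-0.031,0],"twist":0}]'
python3 -m handwheel '[{"gripper":0,"travel":[-0.002,-0.031,0],"twist":0},{"gripper":0,"travel":[-0.002,-0.031,0],"twist":0},{"gripper":0,"travel":[-0.004,-0.031,0],"twist":0},{"gripper":0,"travel":[0,0,0],"twist":0},{"gripper":0,"travel":[0,0,0],"twist":0}]'
python3 - <<'E'
from h import *
go(541,84,40,5)
for n in('wrist','scene','side'):
    f=shot(n,n+'2')
    for t,z in (('plate_a',14),('straightedge',87)):
        for d in env.trace(n,t)[:3]: print(n,t,round(d['confidence'],2),np.round(d['uv']),*mask_rect(f,d['pixels'],z))
E
```

```text
time_s: 4.62
ee_pos: [500.0, 329.7, 280.0]
ee_rot: [-180.0, -0.1, -174.7]
force: [-0.1, 0.1, -3.8]
gripper_width: 19.8
time_s: 5.03
ee_pos: [523.4, 174.9, 279.4]
ee_rot: [-180.0, -0.1, -175.0]
force: [0.7, 0.3, -3.8]
gripper_width: 19.7
time_s: 5.45
ee_pos: [539.8, 82.9, 279.6]
ee_rot: [180.0, -0.1, -175.2]
force: [0.4, 1.6, -2.8]
gripper_width: 19.7
t 5.45 grasp [539.8  82.9 107.6] yaw -175.2 F [ 0.4  1.6 -2.8] w 19.7
twist -0.003 travel [-1.3  1.  67.6]
wrist plate_a 0.92 [270. 148.] [499.5  80.2] [101.9  60. ] 4.2
wrist plate_a 0.6 [ 93. 159.] [522.7 -73.6] [174.5  68.7] 13.5
wrist straightedge 0.73 [254. 187.] [506.4  80. ] [96.3 22.2] 4.8
scene plate_a 0.74 [229. 189.] [545.4 -66.9] [160.6  74.1] 13.7
scene plate_a 0.72 [260. 221.] [542.6  87.7] [185.7  69.4] 5.6
scene straightedge 0.83 [253. 206.] [578.3  82.3] [86.1 34.4] 5.2
side plate_a 0.94 [260. 186.] [540.3  82.8] [175.7  72.1] 4.9
side straightedge 0.47 [252. 167.] [490.8  93.5] [48.4 31.7] -2.4
```

View pics/wrist2.png

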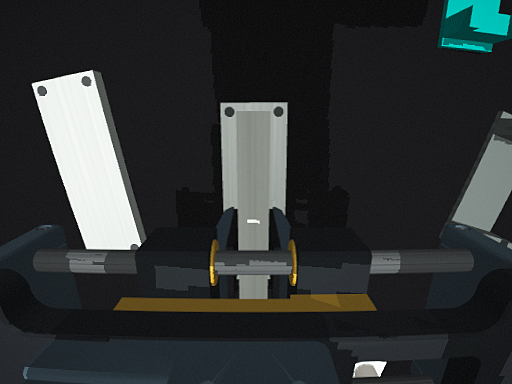

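The plate lies centred under the held straightedge (plate end at row 103, columns 222–288). I lower it.

```bash
python3 -m handwheel '[{"gripper":0,"travel":[0,0,0.03],"twist":0},{"gripper":0,"travel":[0,0,0.025],"twist":0},{"gripper":0,"travel":[0,0,0.01],"twist":0},{"gripper":0,"travel":[0,0,0],"twist":0},{"gripper":0,"travel":[0,0,0],"twist":0}]'
python3 -m handwheel '[{"gripper":0,"travel":[0,0,0.003],"twist":0},{"gripper":0,"travel":[0,0,0],"twist":0}]'
python3 -m handwheel '[{"gripper":0,"travel":[0,0,0.0015],"twist":0},{"gripper":0,"travel":[0,0,0],"twist":0}]'
```

```text
time_s: 6.32
ee_pos: [540.2, 84.6, 215.9]
ee_rot: [180.0, -0.0, -175.0]
force: [0.2, 0.1, -2.6]
gripper_width: 19.6
time_s: 6.48
ee_pos: [540.5, 84.5, 213.8]
ee_rot: [180.0, 0.1, -175.0]
force: [0.3, -1.4, -4.4]
gripper_width: 20.1
time_s: 6.65
ee_pos: [540.1, 84.4, 211.8]
ee_rot: [180.0, 0.1, -175.0]
force: [0.2, -1.0, -3.9]
gripper_width: 19.9
```

```bash
python3 -m handwheel '[{"gripper":0,"travel":[0,0,0.0015],"twist":0},{"gripper":0,"travel":[0,0,0],"twist":0}]'
python3 -m handwheel '[{"gripper":0,"travel":[0,0,0.0015],"twist":0},{"gripper":0,"travel":[0,0,0],"twist":0}]'
```

```text
time_s: 6.82
ee_pos: [539.9, 84.4, 209.8]
ee_rot: [180.0, 0.0, -175.0]
force: [-0.2, 0.2, -2.6]
gripper_width: 19.7
time_s: 6.98
ee_pos: [539.9, 84.4, 209.7]
ee_rot: [180.0, 0.0, -175.0]
force: [-3.6, -0.2, 7.0]
gripper_width: 19.7
```

```bash
python3 -m handwheel '[{"gripper":45,"travel":[0,0,0],"twist":0},{"gripper":45,"travel":[0,0,0],"twist":0},{"gripper":45,"travel":[0,0,0],"twist":0},{"gripper":45,"travel":[0,0,0],"twist":0},{"gripper":45,"travel":[0,0,-0.02],"twist":0}]'
python3 -m handwheel '[{"gripper":45,"travel":[0,0,-0.03],"twist":0},{"gripper":0,"travel":[0,0,-0.02],"twist":0},{"gripper":0,"travel":[0,0,-0.0],"twist":0},{"gripper":0,"travel":[0,0,-0.0],"twist":0},{"gripper":0,"travel":[0,0,0],"twist":0}]'
python3 - <<'E'
from h import *
for n in('wrist','scene','side'):
    f=shot(n,n+'3')
    for t,z in (('straightedge',29),('plate_a',14)):
        for d in env.trace(n,t)[:2]: print(n,t,round(d['confidence'],2),np.round(d['uv']),*mask_rect(f,d['pixels'],z))
    for d in env.pinpoint(n,'hole_end')[:2]: print('hole',d['confidence'],d['uv'],at(f,d['uv'],29))
go(540+60,84+5.2,52,4.8)
a=[cv2.resize(cv2.imread('pics/scene3.png')[150:270,190:330],None,fx=4,fy=4),cv2.resize(cv2.imread('pics/side3.png')[130:250,210:350],None,fx=4,fy=4)]
cv2.imwrite('pics/c3.png',cv2.resize(np.hstack(a),(800,343)))
E
```

```text
time_s: 7.4
ee_pos: [538.7, 84.2, 225.4]
ee_rot: [-180.0, -0.4, -175.0]
force: [0.6, -0.8, 0.2]
gripper_width: 40.8
time_s: 7.82
ee_pos: [539.5, 84.4, 277.5]
ee_rot: [180.0, -0.1, -175.0]
force: [-0.2, -0.8, -0.1]
gripper_width: 17.2
wrist straightedge 0.65 [253. 184.] [522.1  82.9] [126.2  21.7] 4.4
wrist plate_a 0.9 [241. 149.] [512.1  80.8] [126.8  60.4] 5.3
wrist plate_a 0.74 [ 90. 158.] [523.2 -73.4] [175.9  69.4] 13.9
hole 0.63 [251.9, 272.3] [608.22076015  89.32410218  29.        ]
scene straightedge 0.68 [266. 217.] [542.6  87.1] [164.2  32.5] 2.9
scene plate_a 0.98 [229. 191.] [545.2 -68.5] [159.7  69.4] 13.9
scene plate_a 0.71 [258. 222.] [543.1  85.5] [186.5  75.4] 3.9
hole 0.74 [244.0, 227.5] [605.08306446  90.4226865   29.        ]
side straightedge 0.85 [257. 178.] [540.9  83.1] [160.1  33.8] 6.4
side plate_a 0.96 [258. 186.] [539.3  71. ] [187.1  67.6] -2.4
side plate_a 0.89 [260. 218.] [528.1 -77. ] [182.9  72.7] 14.7
hole 0.54 [279.3, 175.4] [610.83317477 112.13354772  29.        ]
t 8.4167 grasp [539.9  84.4 106.2] yaw -175.0 F [-0.5  0.2 -0.2] w 0.5
twist 0.003 travel [-60.3  -0.2  54.2]
```

View pics/c3.png

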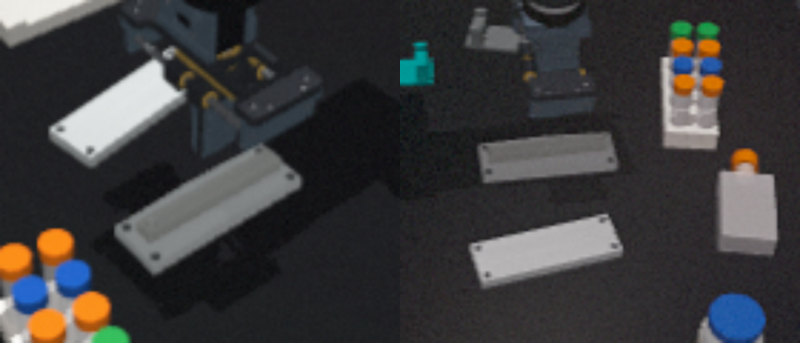

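```bash
python3 -m handwheel '[{"gripper":0,"travel":[-0.03,0,0],"twist":0},{"gripper":0,"travel":[-0.03,0,0.01],"twist":0},{"gripper":0,"travel":[0,0,0.025],"twist":0},{"gripper":0,"travel":[0,0,0.014],"twist":0},{"gripper":0,"travel":[0,0,0],"twist":0}]'
python3 -m handwheel '[{"gripper":0,"travel":[0,0,0],"twist":0},{"gripper":0,"travel":[0,0,0.0015],"twist":0},{"gripper":0,"travel":[0,0,0],"twist":0}]'
python3 -m handwheel '[{"gripper":0,"travel":[0,0,0.0015],"twist":0},{"gripper":0,"travel":[0,0,0],"twist":0}]'
python3 -m handwheel '[{"gripper":0,"travel":[0,0,0.0015],"twist":0},{"gripper":0,"travel":[0,0,0],"twist":0}]'
python3 -m handwheel '[{"gripper":0,"travel":[0,0,0.0015],"twist":0},{"gripper":0,"travel":[0,0,0],"twist":0}]'
```

```text
time_s: 8.83
ee_pos: [598.8, 89.5, 225.9]
ee_rot: [-180.0, -0.4, -175.0]
force: [-0.0, -0.1, 0.8]
gripper_width: 0.3
time_s: 9.08
ee_pos: [599.9, 89.7, 228.9]
ee_rot: [180.0, 0.1, -175.0]
force: [0.2, -1.1, -0.7]
gripper_width: 0.1
time_s: 9.25
ee_pos: [599.7, 89.7, 227.0]
ee_rot: [180.0, 0.1, -175.0]
force: [-0.1, -0.0, -0.1]
gripper_width: 0.8
time_s: 9.42
ee_pos: [599.6, 89.6, 224.9]
ee_rot: [180.0, 0.0, -175.0]
force: [-0.3, -0.0, 0.5]
gripper_width: 0.6
time_s: 9.58
ee_pos: [599.6, 89.6, 223.1]
ee_rot: [180.0, -0.0, -175.0]
force: [-1.1, -0.2, -0.6]
gripper_width: 0.5
```

```bash
python3 -m handwheel '[{"gripper":0,"travel":[0,0,0.0015],"twist":0},{"gripper":0,"travel":[0,0,0],"twist":0}]'
python3 -m handwheel '[{"gripper":0,"travel":[0,0,0.0015],"twist":0},{"gripper":0,"travel":[0,0,0],"twist":0}]'
python3 -m handwheel '[{"gripper":0,"travel":[0,0,0.001],"twist":0},{"gripper":0,"travel":[0,0,0],"twist":0}]'
```

```text
time_s: 9.75
ee_pos: [599.6, 89.6, 221.4]
ee_rot: [180.0, -0.0, -175.0]
force: [-0.2, 1.4, 0.3]
gripper_width: 0.3
time_s: 9.92
ee_pos: [599.6, 89.6, 219.9]
ee_rot: [180.0, -0.0, -175.0]
force: [0.3, 0.3, 0.1]
gripper_width: 0.5
time_s: 10.08
ee_pos: [599.7, 89.7, 219.2]
ee_rot: [180.0, 0.0, -175.0]
force: [0.6, 0.4, 0.7]
gripper_width: 0.4
```

```bash
python3 -m handwheel '[{"gripper":0,"travel":[0,0,0.001],"twist":0},{"gripper":0,"travel":[0,0,0],"twist":0}]'
python3 -m handwheel '[{"gripper":0,"travel":[0,0,0.001],"twist":0},{"gripper":0,"travel":[0,0,0],"twist":0}]'
```

```text
time_s: 10.25
ee_pos: [599.7, 89.6, 219.0]
ee_rot: [180.0, 0.0, -175.0]
force: [-1.0, -0.3, 4.9]
gripper_width: 0.1
time_s: 10.42
ee_pos: [599.7, 89.6, 218.9]
ee_rot: [180.0, 0.0, -175.0]
force: [-2.4, 0.4, 10.1]
gripper_width: 0.5
```

10 N at the hole end, with contact at TCP z 219.0. I hold briefly, take a picture, then go to the plain end.

```bash
python3 -m handwheel '[{"gripper":0,"travel":[0,0,0],"twist":0},{"gripper":0,"travel":[0,0,0],"twist":0}]'
python3 -c "
from h import *
for n in ('scene','side'): shot(n,n+'_p1')"
python3 -m handwheel '[{"gripper":0,"travel":[0,0,-0.012],"twist":0},{"gripper":0,"travel":[0.03,0,-0.005],"twist":0},{"gripper":0,"travel":[0.03,0,0],"twist":0},{"gripper":0,"travel":[0.03,0,0],"twist":0},{"gripper":0,"travel":[0.03,0,0],"twist":0}]'
python3 -m handwheel '[{"gripper":0,"travel":[0,0,0],"twist":0},{"gripper":0,"travel":[0,0,0],"twist":0},{"gripper":0,"travel":[0,0,0.005],"twist":0},{"gripper":0,"travel":[0,0,0],"twist":0},{"gripper":0,"travel":[0,0,0],"twist":0}]'
python3 -m handwheel '[{"gripper":0,"travel":[0,0,0.003],"twist":0},{"gripper":0,"travel":[0,0,0],"twist":0}]'
python3 -m handwheel '[{"gripper":0,"travel":[0,0,0.0015],"twist":0},{"gripper":0,"travel":[0,0,0],"twist":0}]'
python3 -m handwheel '[{"gripper":0,"travel":[0,0,0.0015],"twist":0},{"gripper":0,"travel":[0,0,0],"twist":0}]'
```

```text
time_s: 10.58
ee_pos: [599.7, 89.6, 218.9]
ee_rot: [180.0, 0.0, -175.0]
force: [-1.9, 0.1, 9.8]
gripper_width: -0.0
time_s: 11.1
ee_pos: [478.8, 79.0, 234.3]
ee_rot: [180.0, 0.0, -175.0]
force: [0.6, 0.7, 0.6]
gripper_width: 0.6
time_s: 11.52
ee_pos: [481.2, 79.3, 228.9]
ee_rot: [180.0, 0.0, -175.0]
force: [0.2, -1.0, -0.4]
gripper_width: 1.0
time_s: 11.68
ee_pos: [480.5, 79.2, 225.6]
ee_rot: [180.0, -0.0, -175.0]
force: [-0.2, 0.1, -0.3]
gripper_width: 0.5
time_s: 11.85
ee_pos: [480.2, 79.2, 224.4]
ee_rot: [180.0, -0.0, -175.0]
force: [0.6, -1.4, -0.4]
gripper_width: 0.5
time_s: 12.02
ee_pos: [480.1, 79.2, 223.0]
ee_rot: [180.0, -0.0, -175.0]
force: [0.3, 0.3, 0.6]
gripper_width: 0.4
```

```bash
python3 -m handwheel '[{"gripper":0,"travel":[0,0,0.0015],"twist":0},{"gripper":0,"travel":[0,0,0],"twist":0}]'
python3 -m handwheel '[{"gripper":0,"travel":[0,0,0.0015],"twist":0},{"gripper":0,"travel":[0,0,0],"twist":0}]'
python3 -m handwheel '[{"gripper":0,"travel":[0,0,0.001],"twist":0},{"gripper":0,"travel":[0,0,0],"twist":0}]'
python3 -m handwheel '[{"gripper":0,"travel":[0,0,0.001],"twist":0},{"gripper":0,"travel":[0,0,0],"twist":0}]'
```

```text
time_s: 12.18
ee_pos: [480.1, 79.2, 221.6]
ee_rot: [180.0, -0.0, -175.0]
force: [-1.0, 1.0, -1.8]
gripper_width: 0.4
time_s: 12.35
ee_pos: [480.1, 79.2, 220.1]
ee_rot: [180.0, -0.0, -175.0]
force: [0.0, -0.2, -0.3]
gripper_width: 0.6
time_s: 12.52
ee_pos: [480.2, 79.2, 219.2]
ee_rot: [180.0, 0.0, -175.0]
force: [-0.9, 0.5, 0.4]
gripper_width: 0.3
time_s: 12.68
ee_pos: [480.2, 79.2, 219.0]
ee_rot: [180.0, 0.0, -175.0]
force: [-1.7, -0.1, 6.1]
gripper_width: 0.2
```

```bash
python3 -m handwheel '[{"gripper":0,"travel":[0,0,0.0007],"twist":0},{"gripper":0,"travel":[0,0,0],"twist":0},{"gripper":0,"travel":[0,0,0],"twist":0}]'
python3 - <<'E'
from h import *
fs={n:shot(n,n+'_p2') for n in ('scene','side')}
rows=[]
for n,(u,v) in (('scene',(200,170)),('side',(220,150))):
    r=[cv2.resize(cv2.imread(f'pics/{n}_p{i}.png')[v:v+85,u:u+115],(400,296),interpolation=cv2.INTER_CUBIC) for i in(1,2)]
    rows.append(np.hstack(r))
cv2.imwrite('pics/press.png',np.vstack(rows))
d=np.array([np.cos(np.radians(4.9)),np.sin(np.radians(4.9)),0])
for n in fs:
  for e in(-80,80):
    print(n,e,[np.round(px(fs[n],np.array([540,84.3,z])+d*e),1).tolist() for z in (24.5,31.5)])
E
```

```text
time_s: 12.93
ee_pos: [480.1, 79.2, 218.9]
ee_rot: [180.0, 0.0, -175.0]
force: [-2.8, -0.9, 13.2]
gripper_width: 0.7
scene -80 [[285.6, 204.5], [285.8, 202.7]]
scene 80 [[239.4, 231.1], [239.3, 229.3]]
side -80 [[240.6, 183.9], [240.6, 182.7]]
side 80 [[282.1, 180.1], [282.2, 178.8]]
```

View pics/press.png

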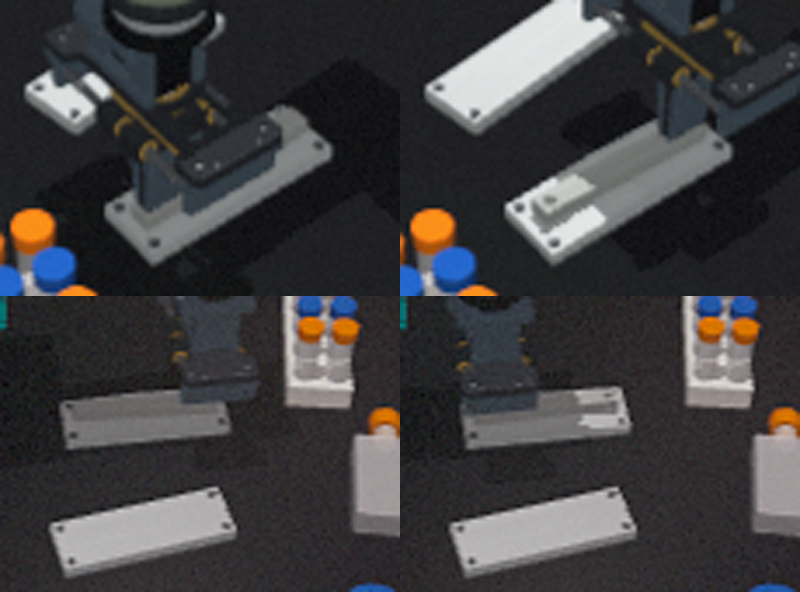

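Both ends took over 6 N. The tilt is only about 1–2 px in these views, which is too fine to trust. But when I laid the straightedge down, it touched with its underside at about 16 mm, which hints at a ridge. I'll probe the top at mid-length: TCP 219 means flat, 221 or more means crowned.

```bash
python3 -m handwheel '[{"gripper":0,"travel":[0,0,-0.012],"twist":0},{"gripper":0,"travel":[-0.03,0,0],"twist":0},{"gripper":0,"travel":[-0.03,0,0],"twist":0},{"gripper":0,"travel":[0,0,0],"twist":0},{"gripper":0,"travel":[0,0,0],"twist":0}]'
python3 -m handwheel '[{"gripper":0,"travel":[0,0,0.005],"twist":0},{"gripper":0,"travel":[0,0,0],"twist":0},{"gripper":0,"travel":[0,0,0],"twist":0}]'
python3 -m handwheel '[{"gripper":0,"travel":[0,0,0.001],"twist":0},{"gripper":0,"travel":[0,0,0],"twist":0}]'
python3 -m handwheel '[{"gripper":0,"travel":[0,0,0.001],"twist":0},{"gripper":0,"travel":[0,0,0],"twist":0}]'
python3 -m handwheel '[{"gripper":0,"travel":[0,0,0.001],"twist":0},{"gripper":0,"travel":[0,0,0],"twist":0}]'
python3 -m handwheel '[{"gripper":0,"travel":[0,0,0.001],"twist":0},{"gripper":0,"travel":[0,0,0],"twist":0}]'
```

```text
time_s: 13.45
ee_pos: [541.0, 84.5, 229.4]
ee_rot: [180.0, 0.0, -175.0]
force: [-0.6, 0.3, 0.4]
gripper_width: 0.2
time_s: 13.7
ee_pos: [538.8, 84.3, 223.9]
ee_rot: [-180.0, -0.1, -175.0]
force: [-0.3, 0.3, 0.3]
gripper_width: 0.5
time_s: 13.87
ee_pos: [539.4, 84.4, 223.5]
ee_rot: [180.0, -0.0, -175.0]
force: [0.9, -0.2, -0.4]
gripper_width: 0.3
time_s: 14.03
ee_pos: [539.7, 84.4, 222.5]
ee_rot: [180.0, -0.0, -175.0]
force: [-0.6, 0.4, -0.2]
gripper_width: 0.8
time_s: 14.2
ee_pos: [539.9, 84.4, 221.5]
ee_rot: [180.0, 0.0, -175.0]
force: [-0.1, -0.7, -0.1]
gripper_width: 0.2
time_s: 14.37
ee_pos: [539.9, 84.4, 221.0]
ee_rot: [180.0, 0.0, -175.0]
force: [-0.8, -0.5, 3.5]
gripper_width: 0.3
```

221 mm at mid-length against 219 mm at both ends, a 2 mm ridge. So this plate, at (540,84), is crowned. The flat one is at about (529,-74). I regrasp the straightedge.

```bash
python3 -m handwheel '[{"gripper":0,"travel":[0,0,0.001],"twist":0},{"gripper":0,"travel":[0,0,0],"twist":0}]'
python3 -m handwheel '[{"gripper":45,"travel":[0,0,-0.02],"twist":0},{"gripper":45,"travel":[0,0,0],"twist":0},{"gripper":45,"travel":[0,0,0],"twist":0},{"gripper":45,"travel":[0,0,0],"twist":0},{"gripper":45,"travel":[0,0,0],"twist":0}]'
python3 -m handwheel '[{"gripper":45,"travel":[0,0,0],"twist":0},{"gripper":45,"travel":[0,0,0.015],"twist":0},{"gripper":45,"travel":[0,0,0.01],"twist":0},{"gripper":45,"travel":[0,0,0],"twist":0},{"gripper":45,"travel":[0,0,0],"twist":0}]' 30
python3 -c "
from h import *
go(540,84.4,38.5,5)"
```

```text
time_s: 14.53
ee_pos: [539.9, 84.4, 220.9]
ee_rot: [180.0, 0.0, -175.0]
force: [-2.6, -1.3, 10.1]
gripper_width: 0.1
time_s: 14.95
ee_pos: [539.6, 84.4, 238.7]
ee_rot: [180.0, -0.1, -175.0]
force: [-0.4, -0.7, -1.0]
gripper_width: 30.7
time_s: 15.37
ee_pos: [539.6, 84.4, 213.6]
ee_rot: [-180.0, -0.1, -175.0]
force: [0.8, -0.2, 0.0]
gripper_width: 41.2
t 15.3667 grasp [539.6  84.4  41.6] yaw -175.0 F [ 0.8 -0.2  0. ] w 41.2
twist -0.0 travel [-0.4 -0.   3.1]
```

```bash
python3 -m handwheel '[{"gripper":30,"travel":[0,0,0.0025],"twist":0},{"gripper":0,"travel":[0,0,0],"twist":0},{"gripper":0,"travel":[0,0,0],"twist":0},{"gripper":0,"travel":[0,0,0],"twist":0},{"gripper":0,"travel":[0,0,0],"twist":0}]' 30
python3 -m handwheel '[{"gripper":0,"travel":[0,0,0],"twist":0},{"gripper":0,"travel":[0,0,-0.03],"twist":0},{"gripper":0,"travel":[0,0,-0.03],"twist":0},{"gripper":0,"travel":[0,0,0],"twist":0},{"gripper":0,"travel":[0,0,0],"twist":0}]'
python3 - <<'E'
from h import *
go(500.9,330.1,96,168.6)
f=shot('side','side4')
for n in('wrist',):
    f=shot(n,n+'4')
    for t,z in (('straightedge',93),('plate_a',14)):
        for d in env.trace(n,t)[:2]: print(n,t,round(d['confidence'],2),np.round(d['uv']),*mask_rect(f,d['pixels'],z))
E
```

```text
time_s: 15.78
ee_pos: [540.0, 84.5, 212.4]
ee_rot: [180.0, 0.0, -175.0]
force: [-0.6, 0.4, -0.0]
gripper_width: 19.6
time_s: 16.2
ee_pos: [540.1, 84.4, 273.0]
ee_rot: [180.0, 0.2, -175.0]
force: [-0.5, -0.5, -3.6]
gripper_width: 19.7
t 16.2 grasp [540.1  84.4 101. ] yaw -175.0 F [-0.5 -0.5 -3.6] w 19.7
twist 0.286 travel [ 87.  233.1   5. ]
wrist straightedge 0.76 [257. 186.] [502.5  81. ] [90.4 20.4] 4.6
wrist plate_a 0.8 [235. 152.] [499.8  79.5] [102.8  61.5] 4.9
wrist plate_a 0.58 [ 86. 158.] [521.8 -73.7] [172.6  69.2] 13.6
```

```bash
python3 -m handwheel '[{"gripper":0,"travel":[0,0,0],"twist":0.095},{"gripper":0,"travel":[0,0,0],"twist":0.095},{"gripper":0,"travel":[0,0,0],"twist":0.096},{"gripper":0,"travel":[0.0109,0.0291,0],"twist":0},{"gripper":0,"travel":[0.0109,0.0291,0],"twist":0}]'
python3 -m handwheel '[{"gripper":0,"travel":[0.0109,0.0291,0],"twist":0},{"gripper":0,"travel":[0.0109,0.0291,0],"twist":0},{"gripper":0,"travel":[0.0109,0.0291,0],"twist":0},{"gripper":0,"travel":[0.0109,0.0291,0],"twist":0},{"gripper":0,"travel":[0.0109,0.0291,0],"twist":0}]'
python3 -m handwheel '[{"gripper":0,"travel":[0.0107,0.0294,0],"twist":0},{"gripper":0,"travel":[0,0,0.015],"twist":0},{"gripper":0,"travel":[0,0,0],"twist":0},{"gripper":0,"travel":[0,0,0],"twist":0}]'
python3 - <<'E'
from h import *
go(500.9,330.1,56,168.6)
f=shot('wrist','w5')
for t,z in (('straightedge',78),('rack',30)):
    for d in env.trace('wrist',t)[:3]: print(t,round(d['confidence'],2),np.round(d['uv']),*mask_rect(f,d['pixels'],z))
cv2.imwrite('pics/w5c.png',cv2.resize(cv2.imread('pics/w5.png')[60:300,130:400],None,fx=2,fy=2))
E
```

```text
time_s: 16.82
ee_pos: [529.8, 145.3, 270.5]
ee_rot: [-179.9, -0.1, 168.4]
force: [-0.2, -0.1, -3.4]
gripper_width: 19.8
time_s: 17.23
ee_pos: [504.5, 300.4, 270.4]
ee_rot: [-179.9, -0.1, 168.6]
force: [-0.1, 0.4, -3.4]
gripper_width: 19.8
time_s: 17.57
ee_pos: [499.8, 329.8, 254.9]
ee_rot: [-179.8, -0.2, 168.7]
force: [-1.3, 0.5, -3.8]
gripper_width: 19.7
t 17.5667 grasp [499.8 329.8  82.9] yaw 168.7 F [-1.3  0.5 -3.8] w 19.7
twist 0.001 travel [-1.   0.5 26.9]
straightedge 0.87 [254. 188.] [462.3 335.8] [88.1 19.5] -11.1
rack 0.89 [427. 187.] [512.2 483.8] [98.3 71.5] 5.1
rack 0.87 [130.  47.] [354.  264.4] [68.  61.5] 1.6
rack 0.78 [266. 169.] [468.2 354.2] [60.4 15.4] -9.5
```

View pics/w5c.png

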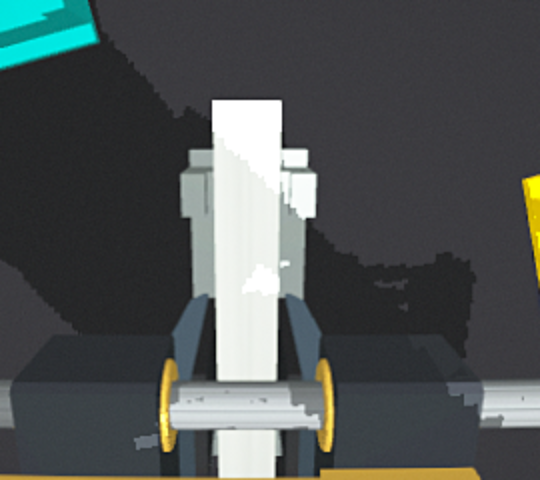

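Held straight above the notches: rack columns 181–316, bar columns 212–282. I lower and release.

```bash
python3 -m handwheel '[{"gripper":0,"travel":[0,0,0.012],"twist":0},{"gripper":0,"travel":[0,0,0.008],"twist":0},{"gripper":0,"travel":[0,0,0.005],"twist":0},{"gripper":0,"travel":[0,0,0],"twist":0},{"gripper":0,"travel":[0,0,0],"twist":0}]'
python3 -m handwheel '[{"gripper":0,"travel":[0,0,0.0015],"twist":0},{"gripper":0,"travel":[0,0,0],"twist":0}]'
```

```text
time_s: 18.13
ee_pos: [500.8, 329.8, 231.9]
ee_rot: [-180.0, -0.0, 168.6]
force: [0.5, 0.9, -2.9]
gripper_width: 19.8
time_s: 18.3
ee_pos: [500.8, 330.1, 230.8]
ee_rot: [180.0, 0.0, 168.6]
force: [-0.7, 0.5, -3.2]
gripper_width: 19.7
```

```bash
python3 -m handwheel '[{"gripper":0,"travel":[0,0,0.0015],"twist":0},{"gripper":0,"travel":[0,0,0],"twist":0}]'
python3 -m handwheel '[{"gripper":0,"travel":[0,0,0.0015],"twist":0},{"gripper":0,"travel":[0,0,0],"twist":0}]'
python3 -m handwheel '[{"gripper":40,"travel":[0,0,0],"twist":0},{"gripper":60,"travel":[0,0,0],"twist":0},{"gripper":60,"travel":[0,0,0],"twist":0},{"gripper":60,"travel":[0,0,0],"twist":0},{"gripper":60,"travel":[0,0,0],"twist":0}]'
python3 -m handwheel '[{"gripper":100,"travel":[0,0,-0.025],"twist":0},{"gripper":100,"travel":[0,0,-0.035],"twist":0},{"gripper":100,"travel":[0,0,-0.04],"twist":0},{"gripper":100,"travel":[0,0,0],"twist":0},{"gripper":100,"travel":[0,0,0],"twist":0}]'
python3 - <<'E'
from h import *
for n in('wrist','scene'):
    f=shot(n,n+'6')
    for t,z in (('straightedge',44),('rack',30)):
        for d in env.trace(n,t)[:3]: print(n,t,round(d['confidence'],2),np.round(d['uv']),*mask_rect(f,d['pixels'],z))
    for d in env.pinpoint(n,'hole_end')[:1]: print('hole',d['confidence'],d['uv'],at(f,d['uv'],44))
cv2.imwrite('pics/w6c.png',np.hstack([cv2.imread('pics/wrist6.png')[80:280,150:350],cv2.resize(cv2.imread('pics/scene6.png')[240:320,280:400],None,fx=2.5,fy=2.5)]))
go(529,-74,120,13.8)
E
```

```text
time_s: 18.47
ee_pos: [500.6, 330.1, 229.1]
ee_rot: [180.0, 0.0, 168.6]
force: [0.3, -0.1, -3.8]
gripper_width: 20.1
time_s: 18.63
ee_pos: [500.7, 330.2, 227.6]
ee_rot: [180.0, 0.0, 168.6]
force: [-1.1, -0.3, -2.6]
gripper_width: 19.8
time_s: 19.05
ee_pos: [500.7, 330.2, 227.8]
ee_rot: [180.0, 0.0, 168.6]
force: [-0.1, 0.3, 0.5]
gripper_width: 50.4
time_s: 19.47
ee_pos: [501.1, 330.4, 330.4]
ee_rot: [179.7, 0.3, 168.6]
force: [0.3, 0.3, -0.3]
gripper_width: 83.3
wrist straightedge 0.96 [251. 179.] [493.9 331. ] [148.   21.6] -12.0
wrist rack 0.93 [384. 174.] [525.8 484.5] [120.9  64.1] 4.7
wrist rack 0.87 [241. 187.] [499.9 310.6] [138.  16.] -11.5
wrist rack 0.66 [157.  49.] [340.6 264.2] [92.4 58.7] 1.0
hole 0.95 [250.1, 249.7] [565.73200279 314.98946157  44.        ]
scene straightedge 0.57 [333. 272.] [505.3 333.4] [158.5  32.4] -9.5
scene rack 0.88 [331. 284.] [521.7 350.3] [146.4  45.7] -19.8
scene rack 0.82 [370. 344.] [549.8 492.9] [150.9  53.8] 4.9
scene rack 0.78 [381. 220.] [264.9 260.7] [65.5 39.9] -89.9
hole 0.76 [309.8, 281.4] [573.11084082 319.29700198  44.        ]
t 19.8667 grasp [500.6 330.  154.5] yaw 168.6 F [-0.6 -0.7  1. ] w 91.2
twist -0.44 travel [  68.8 -399.1   34.5]
```

View pics/w6c.png

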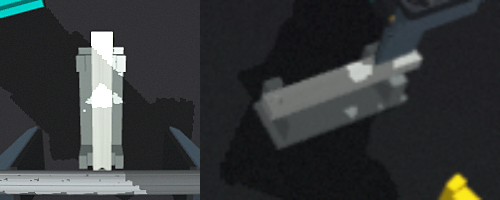

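The straightedge sits in both notches (wrist crop, bar columns 92–113 inside rack columns 76–126). Next is the flat plate.

```bash
python3 -m handwheel '[{"gripper":100,"travel":[0,0,0],"twist":-0.11},{"gripper":100,"travel":[0,0,0],"twist":-0.11},{"gripper":100,"travel":[0,0,0],"twist":-0.11},{"gripper":100,"travel":[0,0,0],"twist":-0.11},{"gripper":100,"travel":[0.005,-0.0285,0],"twist":0}]'
python3 -m handwheel '[{"gripper":100,"travel":[0.005,-0.0285,0],"twist":0},{"gripper":100,"travel":[0.005,-0.0285,0],"twist":0},{"gripper":100,"travel":[0.005,-0.0285,0],"twist":0},{"gripper":100,"travel":[0.005,-0.0285,0],"twist":0},{"gripper":100,"travel":[0.005,-0.0285,0],"twist":0}]'
python3 -m handwheel '[{"gripper":100,"travel":[0.005,-0.0285,0],"twist":0},{"gripper":100,"travel":[0.005,-0.0285,0],"twist":0},{"gripper":100,"travel":[0.005,-0.0285,0],"twist":0},{"gripper":100,"travel":[0.005,-0.0285,0],"twist":0},{"gripper":100,"travel":[0.005,-0.0285,0],"twist":0}]'
python3 -m handwheel '[{"gripper":100,"travel":[0.005,-0.0285,0],"twist":0},{"gripper":100,"travel":[0.005,-0.0285,0],"twist":0},{"gripper":100,"travel":[0.004,-0.0285,0],"twist":0},{"gripper":100,"travel":[0,0,0],"twist":0},{"gripper":100,"travel":[0,0,0],"twist":0}]'
python3 - <<'E'
from h import *
f=shot('wrist','w7')
for t,z in (('plate_a',14),('carrier',20)):
    for d in env.trace('wrist',t)[:3]: print(t,round(d['confidence'],2),np.round(d['uv']),*mask_rect(f,d['pixels'],z))
for d in env.pinpoint('wrist','plate_a')[:2]: print(d['confidence'],d['uv'],at(f,d['uv'],0))
go(528,-73,45,13.8)
E
```

```text
time_s: 20.28
ee_pos: [502.7, 304.1, 327.0]
ee_rot: [179.9, 0.1, -165.8]
force: [-0.1, 0.8, 1.1]
gripper_width: 90.8
time_s: 20.7
ee_pos: [512.2, 155.6, 327.1]
ee_rot: [-180.0, -0.0, -166.2]
force: [0.4, -0.3, -0.5]
gripper_width: 91.1
time_s: 21.12
ee_pos: [522.0, 11.1, 327.2]
ee_rot: [180.0, -0.0, -166.2]
force: [0.3, 0.3, 0.3]
gripper_width: 91.3
time_s: 21.53
ee_pos: [529.0, -74.9, 327.1]
ee_rot: [180.0, -0.0, -166.3]
force: [-0.3, 0.8, 0.7]
gripper_width: 91.1
plate_a 0.93 [386. 190.] [507.8  78.7] [120.9  67.2] 6.4
plate_a 0.73 [354. 372.] [763.5 135.8] [29.8 25.9] 15.6
plate_a 0.64 [254. 176.] [522.8 -77.5] [171.6  59.9] 13.5
carrier 0.69 [ 76. 101.] [ 492.  -279.8] [205.5  95.7] 3.1
0.72 [374.8, 219.6] [536.57870558  84.70981053   0.        ]
0.65 [256.2, 183.3] [526.43289085 -71.20641033   0.        ]
t 21.7333 grasp [528.9 -72.8 155.4] yaw -166.1 F [0.1 0.2 0.8] w 91.1
twist 0.002 travel [  0.9   0.  110.4]
```

View pics/w7.png

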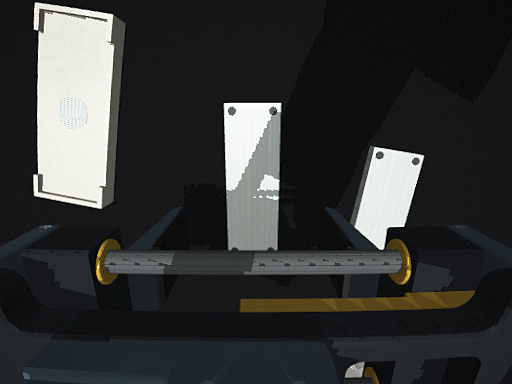

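The wrist view shows the plate centred between the open fingers (columns 224–281, far end at row 103). I descend and grip.

```bash
python3 -m handwheel '[{"gripper":100,"travel":[0.002,0,0.036],"twist":0},{"gripper":100,"travel":[0,0,0.036],"twist":0},{"gripper":100,"travel":[0,0,0.03],"twist":0},{"gripper":100,"travel":[0,0,0.018],"twist":0},{"gripper":100,"travel":[0,0,0],"twist":0}]'
python3 -m handwheel '[{"gripper":100,"travel":[0,0,0],"twist":0},{"gripper":100,"travel":[0,0,0],"twist":0}]'
python3 -c "
from h import *
go(527,-75,21.5,13.8)"
```

```text
time_s: 22.15
ee_pos: [525.4, -72.9, 203.9]
ee_rot: [179.8, -0.4, -166.1]
force: [-0.8, 0.2, -0.1]
gripper_width: 91.5
time_s: 22.32
ee_pos: [527.8, -73.8, 208.8]
ee_rot: [-180.0, 0.1, -166.1]
force: [0.6, -0.3, -0.1]
gripper_width: 91.4
t 22.3167 grasp [527.8 -73.8  36.8] yaw -166.1 F [ 0.6 -0.3 -0.1] w 91.4
twist 0.001 travel [ 1.  -1.  15.3]
```

```bash
python3 -m handwheel '[{"gripper":100,"travel":[0,0,0.01],"twist":0},{"gripper":80,"travel":[0,0,0.005],"twist":0},{"gripper":0,"travel":[0,0,0],"twist":0},{"gripper":0,"travel":[0,0,0],"twist":0},{"gripper":0,"travel":[0,0,0],"twist":0}]' 40
python3 -m handwheel '[{"gripper":0,"travel":[0,0,0],"twist":0},{"gripper":0,"travel":[0,0,0],"twist":0},{"gripper":0,"travel":[0,0,0],"twist":0},{"gripper":0,"travel":[0,0,-0.03],"twist":0},{"gripper":0,"travel":[0,0,-0.03],"twist":0}]' 40
python3 -m handwheel '[{"gripper":0,"travel":[0,0,-0.02],"twist":0},{"gripper":0,"travel":[0,0,0],"twist":0},{"gripper":0,"travel":[0,0,0],"twist":0}]'
python3 - <<'E'
from h import *
for n in('wrist','scene','side'):
    f=shot(n,n+'8')
    for t,z in (('plate_a',96),('carrier',27)):
        for d in env.trace(n,t)[:3]: print(n,t,round(d['confidence'],2),np.round(d['uv']),*mask_rect(f,d['pixels'],z))
    for d in env.pinpoint(n,'carrier')[:3]: print('org',d['confidence'],d['uv'],at(f,d['uv'],0))
go(495,-281,100,2.7)
E
```

```text
time_s: 22.73
ee_pos: [527.1, -74.4, 192.8]
ee_rot: [-180.0, 0.0, -166.2]
force: [-0.3, 0.2, -0.5]
gripper_width: 67.4
time_s: 23.15
ee_pos: [525.8, -74.1, 250.9]
ee_rot: [179.8, -0.4, -166.2]
force: [1.9, -0.3, -4.5]
gripper_width: 59.8
time_s: 23.4
ee_pos: [526.8, -74.2, 272.5]
ee_rot: [180.0, 0.0, -166.2]
force: [-1.5, 0.3, -5.5]
gripper_width: 59.6
wrist plate_a 0.94 [255. 181.] [485.7 -84.2] [97.6 58.9] 13.9
wrist plate_a 0.91 [414. 195.] [477.   18.5] [55.3 46. ] 4.4
wrist carrier 0.68 [ 44. 106.] [ 493.6 -268. ] [195.8  84.9] 1.7
org 0.58 [47.5, 109.9] [ 489.33291973 -283.54808564    0.        ]
scene plate_a 0.95 [259. 222.] [586.1 146.5] [167.7  63.4] 5.4
scene plate_a 0.94 [226. 172.] [563.6 -57.7] [122.4  68.7] 12.9
scene carrier 0.8 [169. 122.] [ 557.2 -458.3] [210.6 114.9] 9.2
scene carrier 0.73 [200. 150.] [ 541.4 -265.5] [124.1 108.8] -0.1
scene carrier 0.55 [278. 124.] [ 243.6 -261. ] [207.3  96.1] 16.2
org 0.93 [280.2, 130.4] [ 237.38783027 -251.28993823    0.        ]
org 0.65 [173.0, 122.2] [ 538.61574008 -502.56150525    0.        ]
org 0.58 [215.9, 148.6] [ 483.9377208  -279.18282084    0.        ]
side plate_a 0.78 [248. 186.] [ 4.718e+02 -3.000e-01] [71.9 48.8] -79.8
side plate_a 0.68 [249. 205.] [474.1 -90.1] [71.7 65.2] 12.9
side carrier 0.9 [277. 329.] [ 551.4 -483.2] [203.   90.3] 12.2
side carrier 0.78 [169. 267.] [ 240.6 -276. ] [205.9  99.4] 16.9
side carrier 0.65 [253. 267.] [ 494.3 -286.4] [200.6  92.4] 2.6
org 0.8 [276.3, 330.3] [ 545.82420633 -476.57777511    0.        ]
org 0.77 [253.0, 269.0] [ 489.50511934 -276.28012508    0.        ]
org 0.63 [171.9, 270.6] [ 230.00297591 -270.66229674    0.        ]
t 24.0 grasp [527.  -74.3 100.3] yaw -166.2 F [ 0.6 -0.1 -5.4] w 59.3
twist 0.194 travel [  41.7 -204.9    0.3]
```

```bash
python3 -m handwheel '[{"gripper":0,"travel":[0,0,0],"twist":0.097},{"gripper":0,"travel":[0,0,0],"twist":0.097},{"gripper":0,"travel":[0.0104,-0.0262,0],"twist":0},{"gripper":0,"travel":[0.0104,-0.0262,0],"twist":0},{"gripper":0,"travel":[0.0104,-0.0262,0],"twist":0}]'
python3 -m handwheel '[{"gripper":0,"travel":[0.0104,-0.0262,0],"twist":0},{"gripper":0,"travel":[0,0,-0.02],"twist":0},{"gripper":0,"travel":[0,0,0],"twist":0},{"gripper":0,"travel":[0,0,0],"twist":0}]'
cat > fit.py <<'E'
from h import *
from scipy.optimize import minimize
def hull(f,p,L,W,H):
    c,s=np.cos(p[2]),np.sin(p[2])
    P=[px(f,[p[0]+c*a*L/2-s*b*W/2,p[1]+s*a*L/2+c*b*W/2,h]) for a in(-1,1) for b in(-1,1) for h in H]
    return cv2.convexHull(np.array(P,np.float32))[:,0]
def fit(views,p0,L,W,H):
    "views: list of (frame, mask); least mask mismatch of the projected box (supersampled)"
    S=4
    big=[cv2.resize(m.astype(np.uint8),None,fx=S,fy=S,interpolation=0) for _,m in views]
    def cost(q):
        p=[q[0],q[1],q[2]/60]; e=0
        for (f,_),m in zip(views,big):
            r=np.zeros_like(m); cv2.fillPoly(r,[np.round((hull(f,p,L,W,H)+.5)*S).astype(np.int32)],1); e+=(r!=m).mean()*1e3
        return e
    x0=np.array([p0[0],p0[1],p0[2]*60])
    r=minimize(cost,x0,method='Nelder-Mead',options=dict(initial_simplex=np.vstack([x0]+[x0+d for d in np.diag([6,6,3])]),xatol=.1,fatol=1e-3))
    return np.round([r.x[0],r.x[1],np.degrees(r.x[2]/60)],1),round(r.fun,2)
E
python3 - <<'E'
from fit import *
V=[]
for n in('wrist','side'):
    f=shot(n,n+'9')
    ds=[d for d in env.trace(n,'carrier') if np.hypot(*(at(f,d['uv'],20)[:2]-[493,-281]))<40]
    for d in ds[:1]:
        m=cv2.morphologyEx(d['pixels'].astype(np.uint8),cv2.MORPH_CLOSE,np.ones((5,5)))
        print(n,d['confidence'],d['uv'],fit([(f,m)],[493,-281,.05],200,80,(0,27))); V.append((f,m))
if len(V)>1: print(fit(V,[493,-281,.05],200,80,(0,27)))
go(493,-281,100,2.7)
E
```

```text
time_s: 24.42
ee_pos: [499.3, -154.8, 272.6]
ee_rot: [-180.0, 0.0, -177.2]
force: [0.8, -0.4, -4.4]
gripper_width: 59.7
time_s: 24.75
ee_pos: [490.8, -181.2, 293.3]
ee_rot: [-180.0, 0.2, -177.3]
force: [0.3, 0.9, -5.6]
gripper_width: 59.5
side 0.68 [252.6, 268.5] (array([ 491.1, -279.6,    3.4]), np.float64(0.41))
t 24.95 grasp [ 490.4 -180.1  119.7] yaw -177.2 F [ 0.  -0.4 -4.7] w 60.2
twist 0.001 travel [   2.1 -100.9   19.7]
```

View pics/wrist9.png

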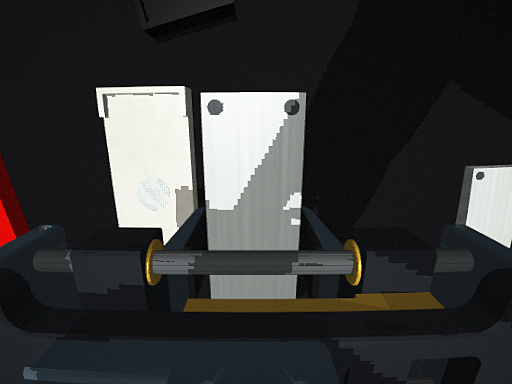

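The wrist view shows the carrier's far-end corners at (97,87) and (186,87), and the held plate's far corners at (201,94) and (305,93). I triangulate both.

Run:
```python
from fit import *
f=env.grab_frame('wrist')
g=cv2.cvtColor(f['frame'],cv2.COLOR_RGB2GRAY)
# refine corners
pts=np.array([[97,87],[186,87],[201,94],[305,93]],np.float32).reshape(-1,1,2)
pts=cv2.cornerSubPix(g,pts,(3,3),(-1,-1),(3,30,.01))[:,0]; print(pts.round(1).tolist())
for nm,(i,j),z,L in (('carrier',(0,1),27,200),('plate',(2,3),113.8,180)):
    a,b=at(f,pts[i],z),at(f,pts[j],z); m=(a+b)/2; v=(b-a)[:2]; w=np.hypot(*v)
    ax=np.array([v[1],-v[0]])/w   # perpendicular = +x end
    print(nm,a.round(1),b.round(1),'width',w.round(1),'centre',(m[:2]+ax*L/2).round(1),'yaw',np.degrees(np.arctan2(ax[1],ax[0])).round(1))
go(491,-280,100,3)
```

```text
[[97.0, 87.0], [186.0, 87.0], [200.1999969482422, 92.30000305175781], [305.5, 92.0999984741211]]
carrier [ 392.1 -323.4   27. ] [ 389.6 -243.6   27. ] width 79.8 centre [ 490.8 -280.4] yaw 1.8
plate [ 400.5 -214.4  113.8] [ 397.5 -154.8  113.8] width 59.6 centre [ 488.9 -180.1] yaw 2.9
t 25.0 grasp [ 490.4 -180.2  119.8] yaw -177.2 F [ 0.7  1.  -5.1] w 59.7
twist -0.004 travel [  4.6 -99.7  19.8]
```

```bash
python3 -m handwheel '[{"gripper":0,"travel":[0.001,-0.0334,0],"twist":0},{"gripper":0,"travel":[0.001,-0.0334,0],"twist":0},{"gripper":0,"travel":[0.001,-0.0334,0],"twist":0},{"gripper":0,"travel":[0,0,0.025],"twist":0},{"gripper":0,"travel":[0,0,0.015],"twist":0}]'
python3 -m handwheel '[{"gripper":0,"travel":[0,0,0],"twist":0},{"gripper":0,"travel":[0,0,0],"twist":0},{"gripper":0,"travel":[0,0,0],"twist":0}]'
python3 - <<'E'
from fit import *
f=shot('wrist','w10')
go(492,-280.3,46,2.8)
c,s=np.cos(.0454),np.sin(.0454)
im=cv2.imread('pics/w10.png'); im=cv2.resize(im,None,fx=2,fy=2)
def dr(x,y,yaw,L,W,z,col):
    c,s=np.cos(np.radians(yaw)),np.sin(np.radians(yaw))
    for a,b in((-1,-1),(-1,1)):
        p=px(f,[x+c*a*L/2-s*b*W/2,y+s*a*L/2+c*b*W/2,z]); cv2.circle(im,tuple(int(v*2+1) for v in p),3,col,1)
dr(490.9,-280.2,2.6,200,80,27,(0,0,255)); 
st=env.state()['ee_pos']; dr(st[0]-1.5,st[1],2.9,180,60,st[2]-178.8,(0,255,0))
cv2.imwrite('pics/w10c.png',im[60:560,200:840])
E
```

```text
time_s: 25.42
ee_pos: [492.3, -282.5, 251.2]
ee_rot: [-180.0, 0.0, -177.4]
force: [-1.2, 0.2, -5.0]
gripper_width: 59.3
time_s: 25.67
ee_pos: [492.7, -280.9, 253.1]
ee_rot: [-180.0, 0.1, -177.2]
force: [0.2, 0.3, -4.3]
gripper_width: 60.0
t 25.7167 grasp [ 492.8 -280.9   81.5] yaw -177.2 F [-0.1  0.3 -4.7] w 59.7
twist -0.001 travel [ 0.8  0.6 35.5]
```

View pics/w10c.png

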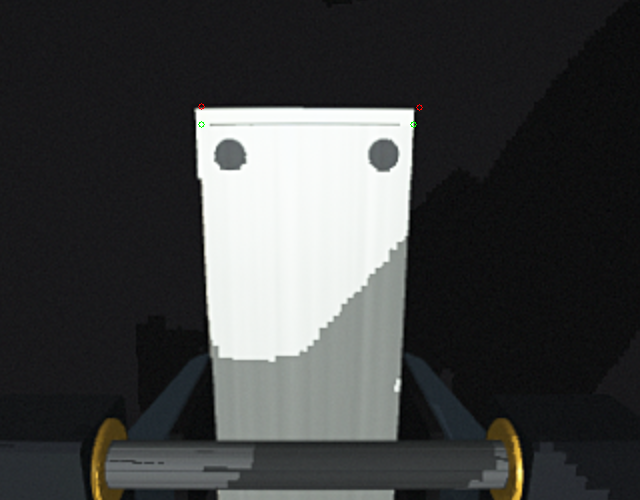

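The plate's far edge (green marks fit) lies inside the carrier's edge. The carrier's corners are at columns 195 and 413, about 2 mm left of my estimate, so I shift 1.3 mm and lower.

```bash
python3 -m handwheel '[{"gripper":0,"travel":[0.0005,-0.0013,0.015],"twist":0},{"gripper":0,"travel":[0,0,0.01],"twist":0},{"gripper":0,"travel":[0,0,0.006],"twist":0},{"gripper":0,"travel":[0,0,0],"twist":0},{"gripper":0,"travel":[0,0,0],"twist":0}]'
python3 -m handwheel '[{"gripper":0,"travel":[0,0,0.003],"twist":0},{"gripper":0,"travel":[0,0,0],"twist":0}]'
python3 -m handwheel '[{"gripper":0,"travel":[0,0,0.002],"twist":0},{"gripper":0,"travel":[0,0,0],"twist":0},{"gripper":0,"travel":[0,0,0],"twist":0}]'
```

```text
time_s: 26.13
ee_pos: [491.8, -282.4, 221.5]
ee_rot: [180.0, -0.0, -177.3]
force: [0.7, 0.8, -4.2]
gripper_width: 59.9
time_s: 26.3
ee_pos: [491.8, -282.5, 218.7]
ee_rot: [-180.0, 0.0, -177.3]
force: [-0.4, -0.4, -4.3]
gripper_width: 59.9
time_s: 26.55
ee_pos: [491.7, -282.5, 216.5]
ee_rot: [180.0, 0.0, -177.3]
force: [-0.6, 0.5, -4.1]
gripper_width: 59.4
```

```bash
python3 -m handwheel '[{"gripper":0,"travel":[0,0,0.002],"twist":0},{"gripper":0,"travel":[0,0,0],"twist":0},{"gripper":0,"travel":[0,0,0],"twist":0}]'
python3 -m handwheel '[{"gripper":0,"travel":[0,0,0.0015],"twist":0},{"gripper":0,"travel":[0,0,0],"twist":0},{"gripper":0,"travel":[0,0,0],"twist":0}]'
```

```text
time_s: 26.8
ee_pos: [491.7, -282.5, 214.4]
ee_rot: [180.0, -0.0, -177.3]
force: [-0.3, 0.4, -5.4]
gripper_width: 59.8
time_s: 27.05
ee_pos: [491.7, -282.5, 213.0]
ee_rot: [180.0, -0.0, -177.3]
force: [0.1, 0.5, -5.1]
gripper_width: 59.6
```

Now I release, go straight up, and check.

```bash
python3 -m handwheel '[{"gripper":75,"travel":[0,0,0],"twist":0},{"gripper":85,"travel":[0,0,0],"twist":0},{"gripper":85,"travel":[0,0,0],"twist":0},{"gripper":85,"travel":[0,0,0],"twist":0},{"gripper":85,"travel":[0,0,-0.02],"twist":0}]'
python3 -m handwheel '[{"gripper":100,"travel":[0,0,-0.035],"twist":0},{"gripper":100,"travel":[0,0,-0.035],"twist":0},{"gripper":100,"travel":[0,0.03,-0.035],"twist":0},{"gripper":100,"travel":[0,0.03,0],"twist":0},{"gripper":100,"travel":[0,0.03,0],"twist":0}]'
python3 -m handwheel '[{"gripper":100,"travel":[0,0,0],"twist":0},{"gripper":100,"travel":[0,0,0],"twist":0}]'
python3 - <<'E'
from h import *
F={}
for n in('wrist','side','scene'):
    f=F[n]=shot(n,n+'11')
    for t,z in (('plate_a',34 if n!='x' else 14),('carrier',27),('straightedge',44)):
        for d in env.trace(n,t)[:3]:
            print(n,t,round(d['confidence'],2),np.round(d['uv']),*mask_rect(f,d['pixels'],z))
go(492,-280,100,3)
w=cv2.resize(cv2.imread('pics/wrist11.png'),None,fx=1,fy=1)
s=cv2.resize(cv2.imread('pics/scene11.png')[110:310,170:390],(288,262),interpolation=2)
s=np.vstack([s,np.zeros((122,288,3),np.uint8)])
cv2.imwrite('pics/end.png',np.hstack([w,s]))
E
```

```text
time_s: 27.47
ee_pos: [490.7, -281.9, 230.5]
ee_rot: [179.8, -0.3, -177.3]
force: [-0.6, 0.8, 0.4]
gripper_width: 77.3
time_s: 27.88
ee_pos: [487.9, -195.1, 337.5]
ee_rot: [-179.9, 0.3, -177.4]
force: [0.1, 1.3, 0.8]
gripper_width: 91.0
time_s: 28.05
ee_pos: [487.4, -194.4, 335.2]
ee_rot: [-180.0, 0.0, -177.2]
force: [0.1, -0.5, 0.3]
gripper_width: 91.2
wrist plate_a 0.7 [179. 165.] [ 482.1 -282. ] [164.   64.6] 2.6
wrist plate_a 0.7 [473. 197.] [488.1  56.8] [90.2 67.1] 5.9
wrist carrier 0.89 [203. 142.] [ 480. -280.] [178.1  85.4] 3.0
wrist carrier 0.84 [206.  21.] [ 325.3 -249.2] [86.8 47.5] -88.0
wrist carrier 0.55 [ 22. 192.] [ 508.  -474.6] [121.6  97.2] 11.9
side plate_a 0.75 [251. 264.] [ 492.9 -281.3] [178.9  72.8] 1.1
side carrier 0.96 [276. 329.] [ 551. -484.] [200.9  88.2] 11.9
side carrier 0.7 [172. 269.] [ 241.4 -277.9] [209.3 102.8] 15.0
side carrier 0.59 [258. 279.] [ 495.6 -290.7] [202.3  92.8] 4.5
scene plate_a 0.61 [210. 144.] [ 495.7 -279.2] [185.5  73.9] 2.7
scene plate_a 0.61 [257. 222.] [554.2 100.7] [179.7  67.1] 5.5
scene carrier 0.78 [277. 127.] [ 251.7 -256.8] [230.9 106.9] 14.7
scene carrier 0.67 [211. 152.] [ 510.  -241.3] [217.9 112.9] -17.7
scene carrier 0.58 [172. 123.] [ 556.1 -457.6] [224.2 120.9] 11.3
scene straightedge 0.67 [335. 269.] [504.1 333.2] [166.6  30.4] -10.8
t 28.65 grasp [ 487.6 -195.7  162.5] yaw -177.3 F [0.4 0.5 0.4] w 91.4
twist -0.006 travel [  0.  -84.4  62.5]
```

View pics/end.png

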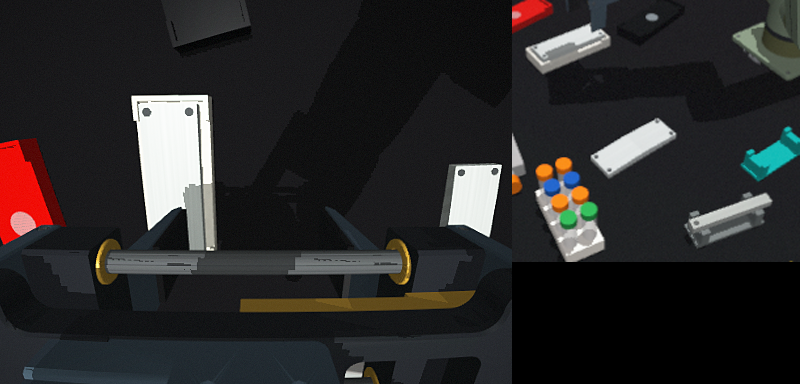

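The final view shows the plate inside the carrier's stops (plate columns 138–197 within carrier columns 132–212). The straightedge is in its rack, the crowned plate is in place, and the arm is clear. I hand in.

```bash
python3 -c "
from workcell import env
print(env.job_done())"
```

```text
the job is handed in; nothing more can be done
None
```

I finished the job and handed it in at about 29 s of the 72 s allowed; the simulator reports no verdict. The straightedge is back on its grey rack, the flat plate is on the white carrier, and the crowned plate is still on the bench.

- **Test:** I laid the straightedge on the plate at about (540, 84) mm, let go, and pressed the hole end with about 10 N and the plain end with about 13 N.
- **Which plate is crowned:** The pictures did not settle whether it rocked, because the expected shift was only 1–2 pixels. I went by contact heights instead. The top of the straightedge was at 28 mm at both ends and 30 mm in the middle, and it had first touched with its underside at about 16 mm. That is a ridge, so this plate is the crowned one. I took the other plate to be flat without testing it.
- **Last checks:**
  - The straightedge lies in both notches of its rack.
  - The other plate went down between the carrier's stops with no early contact, to within about 1 mm of the bed, before I let go. The pictures show it about 2 mm from the carrier's centre and aligned within about 2°. I did not view its +x end up close.
  - The crowned plate looks unmoved, and the gripper is open and clear.
- **Disagreements:** The camera estimates of the carrier differed by about 2 mm sideways and by under 2° in angle. I corrected the sideways error from the close-up before lowering the plate.

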